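# Turn the reagent vial round to the reader

## Robot

A 6-joint arm with a two-finger parallel gripper is mounted at the origin on the work surface; the furniture and walls round the work are solid. World frame = base frame: x ahead of the robot, y to its left, z up, the work surface at z = 0. Lengths are in m, angles in rad, forces in N, time in s.
With the tool pointing down it reaches from about 0.35 to 0.975 m from the base axis. Payload 4.9 kg.
Tool frame: the origin (TCP) lies midway between the tips of the shut fingers; the grasp point (between the pads) lies 19 mm behind it; z points along the fingers, y is the direction in which the jaws open and shut (so a half turn about z gives the same grasp; the last joint's range is limited). The gripper opens to 85 mm and grips with 20 to 120 N. Pads are 22 mm wide; open, the fingers measure 114 mm over their backs; the gripper's body (76 mm by 85 mm) begins 54 mm behind the grasp point. The pads swing forward as they close: fully open they stand 13 mm farther back than shut.
Start: joints at [-1.329, 0.053, 1.613, -0, 1.476, -0.119], TCP at [0.221, -0.585, 0.21] pointing down, gripper open.
Joint ranges: [-3.01, 3.01], [-1.01, 2.22], [0.06, 2.58], [-1.02, 4.17], [0.09, 2.62], [-3.14, 3.14]. Speed limits (rad/s): [2.57, 2.57, 3.14, 3.14, 3.14, 3.14].

## Interface

Orientations are given as a rotation vector (axis times angle).
In Python, from station import ctrl gives the robot as it stands.
- The arm moves only by the shell command python3 -m jog 'ROWS' [FORCE]. ROWS is JSON, one flat list of numbers, 7 for each row, row after row: the opening, from 0 (shut) to 1 (fully open), then the shift along the tool's x, y, z in m, then the turn, a rotation vector about the tool's x, y, z in degrees. A call has 1 to 10 rows; each row shifts and turns the commanded pose from where the row before left it, along the tool's axes as they then stand; what a row does not reach is not made up. A row lasts 1/8 s, in which the tool goes at most 62.5 mm and 10.7 degrees, less where a joint would pass 70% of its speed; a pose out of reach is approached as far as the arm can. A call with a gripper value outside its range is refused whole. The fingers move at their own pace and stop on an object; FORCE is the grip in N (left out, the last holds). Time passes only in rows, so rows that do not move let the fingers close. It gives the time, the measured TCP pose, the force and the opening at its end, in the units of the state.
- ctrl.get_obs(): the state, without advancing time (a new reading comes with each control period).
- ctrl.get_image(name): name is "side" or "top" or "wrist"; returns a dict with "image" (420x560x3 uint8, blue, green, red), "camera_matrix" (3x3 intrinsics, pixels), "rvec" (rotation vector, rad) and "tvec" (3), from world to camera coordinates, as OpenCV has them; the wrist camera has in their place "mount" (4x4, takes a point from camera to tool coordinates, whose origin is the TCP and whose axes are the flange's). Camera axes: x right, y down, z forward; pixel columns grow to the right and rows downward; lengths in m; the calibration is good to about 2 mm. A picture is of the moment at which its call begins: read the wrist's pose just before it. There is no depth.
- ctrl.finish_job(): hands the job in, once; it reports no verdict.
Trained networks look in a picture, given as the dict that the camera call returned (one of the last four; its "shot" number tells which), for a name from the list of things; names that differ only in an ending like _2 or _b are one class to them, and where a whole thing is asked for, a point or a joint stands for the part that bears it (a point fixed in the world has none). Each returns a list of dicts, best first, with "p" (0 to 1); they miss things now and then, are a little off and sometimes report something else, mostly with a low value. They report only what shows in the picture. A call takes as long as a camera call.
- ctrl.boxes_of(target, picture): "box" ([centre column, centre row, width, height] in pixels, round what is visible of it).
The state is a dict: "t": time; "q": joint angles; "dq": joint speeds; "effort": joint torques, N m; "tool_pos": TCP position; "tool_rot": TCP orientation; "contact_force": force on the tool from outside, world axes, zero at the start; "wrist_torque": the same for the moment, N m; "opening": finger opening in m.
Only numpy, scipy, OpenCV 4.12 (cv2) and the standard library are available. Lean on these libraries where they do the work, as an engineer would, in place of code of your own. Each camera call takes 0.05 s, during which the arm holds its last target. There are 200 camera calls.

## Task

With one finger, push on a spoke of the small turntable and turn it, either way round, until the reagent vial standing on it (not the short metal plug) is in the reading place: on the side of the reader's column, squarely on the line from hub to column. Then push the reader's swing arm round to its stop so that its head stands over the vial. It is done by pushing alone: do not touch or lift the vial or the plug, and leave the other things on the desk where they are.

Things in the scene. Friction and masses are not known exactly. Their poses are not given: they have to be found in the camera images.
- turntable: Fixed foot, origin on the vertical turning axis at desk level. On it a wheel: white disc 120 mm across, top 18 mm up; hub 24 mm across, 48 mm high; four sockets (collars 32 mm across, tops 32 mm up) 38 mm from the axis; four flat spokes half-way between them, to 95 mm from the axis, 7 mm thick, 18 to 40 mm above the desk. It stays where it is left and takes about 1 N at a spoke's end.
- wheel (a joint): Angle of the turntable's wheel, rad, 0 at the start, grows counter-clockwise seen from above; it can turn a full turn either way. Under the outer 35 mm of the spokes is bare desk, save a foot strip 5 mm high on the column's side.
- spoke_tip_1 (a point): Outer end of one spoke, 95 mm from the axis, at mid height of the spoke (29 mm above the desk); moves with the wheel.
- spoke_tip_2 (a point): Outer end of the next spoke counter-clockwise, as spoke_tip_1.
- spoke_tip_3 (a point): Outer end of the third spoke, as spoke_tip_1.
- spoke_tip_4 (a point): Outer end of the fourth spoke, as spoke_tip_1.
- vial_centre (a point): Centre (half-way up, 50 mm above the desk) of the reagent dropper vial, 24 mm wide and 64 mm tall, standing loose in one socket of the wheel; its tip is 82 mm above the desk. It rides round with the wheel.
- plug_centre (a point): Centre of the short steel balance plug, 23 mm wide and 28 mm tall, loose in the socket opposite the vial; its top is 46 mm above the desk.
- reading_spot (a point): Fixed point where the vial's centre must come: 38 mm from the turntable's axis on the line to the reader's column, 50 mm above the desk.
- reader_pivot (a point): On the vertical hinge axis of the reader's swing arm, in the fixed column, 135 mm from the turntable's axis, 103 mm above the desk (mid height of the arm). The column is up to 30 mm across and 124 mm high, on a grey foot plate 70 x 50 x 6 mm.
- reader_head (a point): Centre of the arm's head, 97 mm from the pivot, 103 mm above the desk: a white drum 32 mm across, from 92 to 116 mm above the desk. The arm between pivot and head is a straight bar 10 mm wide and 18 mm tall, from 94 to 112 mm above the desk. Under its open position lie at most low things (the tape, 48 mm).
- reader_arm (a joint): Angle of the swing arm, rad: 0 is home, against its stop, the head over the reading spot; it starts swung out at 1.2 to 1.6. Seen from above, the arm turns counter-clockwise on its pivot as it closes. It stays where it is left and takes about 1 N to push.
- vial_b_centre (a point): A dropper vial like the one on the wheel, 24 mm wide, 64 mm tall, standing on the desk behind the turntable, to the left; not to be moved. The point is its centre, 32 mm above the desk.
- vial_c_centre (a point): A dropper vial, 24 mm wide, 64 mm tall, standing on the desk between turntable and robot; not to be moved. The point is its centre, 32 mm above the desk.
- tape_centre (a point): Roll of packing tape, 94 mm across, 48 mm high, lying flat on the desk nearer the robot; not to be moved. The point is its centre, 24 mm above the desk.
- stamp_centre (a point): Wooden-handled stamp, 27 x 46 mm, 70 mm tall, standing on the desk to the left; not to be moved. The point is its centre, 35 mm above the desk.
- roll_centre (a point): Roll of labels, 68 mm across, 30 mm high, lying flat on the desk close to the robot; not to be moved. The point is its centre, 15 mm above the desk.

How it is judged:
By the outcome, as a careful person would: the job done as asked, in the order asked, and still so for the second after the job is handed in, with the robot touching nothing.
It also fails if it takes over 61 s, if anything falls off the work surface, if the arm or the gripper's body presses on something with over 40 N, if the wrist force passes 120 N, or if a joint passes its speed limit or range.

## Working session

There is one attempt and no reset: what is moved stays moved. The work goes in short steps, Python scripts to look and compute and a shell command to move; the robot and the scene stay as the last step left them, time stands still between calls to the robot, and variables do not carry over. Pictures are saved under pics/ and viewed, about 8 in all and at most 12, crops included, and the job is handed in when it is done.

```bash
mkdir -p pics; ls
cat > h.py <<'E'
import numpy as np, cv2
from station import ctrl
from scipy.spatial.transform import Rotation as R
def cam(p):
    K=np.array(p["camera_matrix"]); Rm=cv2.Rodrigues(np.array(p["rvec"],float))[0]; t=np.array(p["tvec"],float).ravel()
    return K,Rm,t
def proj(p,X):
    K,Rm,t=cam(p); x=K@(Rm@np.array(X,float)+t); return x[:2]/x[2]
def atz(p,uv,z):
    K,Rm,t=cam(p); c=-Rm.T@t; d=Rm.T@np.linalg.inv(K)@np.array([uv[0],uv[1],1.]); return c+d*(z-c[2])/d[2]
def tri(ps,uvs):
    A=[];b=[]
    for p,uv in zip(ps,uvs):
        K,Rm,t=cam(p); c=-Rm.T@t; d=Rm.T@np.linalg.inv(K)@np.array([uv[0],uv[1],1.]); d/=np.linalg.norm(d)
        M=np.eye(3)-np.outer(d,d); A.append(M); b.append(M@c)
    return np.linalg.lstsq(np.vstack(A),np.hstack(b),rcond=None)[0]
E
python3 - <<'E'
from h import *
np.set_printoptions(precision=3,suppress=True)
print(ctrl.get_obs())
P={n:ctrl.get_image(n) for n in("top","side")}
for n in P:
    cv2.imwrite(f"pics/{n}0.png",P[n]["image"])
    K,Rm,t=cam(P[n]); print(n,-Rm.T@t,K[0,0])
    for o in ["turntable","vial_centre","plug_centre","reader_head","reader_pivot","spoke_tip_1","tape_centre","stamp_centre","roll_centre"]:
        print(o,[(np.round(b["box"]),round(b["p"],2)) for b in ctrl.boxes_of(o,P[n])[:5]])
E
```

```text
pics
{'t': 0.0, 'q': array([-1.329,  0.053,  1.614,  0.   ,  1.476, -0.119]), 'dq': array([-0.001, -0.001,  0.   ,  0.001,  0.001, -0.001]), 'effort': array([ -0.   , -39.368, -37.018,  -0.   ,   0.007,   0.   ]), 'tool_pos': array([ 0.22 , -0.584,  0.209]), 'tool_rot': array([-3.089, -0.563,  0.   ]), 'contact_force': array([-0.268, -0.005, -0.072]), 'wrist_torque': array([ 0.009,  0.017, -0.028]), 'opening': 0.08544808569522132}
top [0.446 0.202 1.062] 431.48480544949564
turntable [(array([251., 205.,  33.,  55.]), 0.47)]
vial_centre [(array([301., 203.,  12.,   4.]), 0.49)]
plug_centre []
reader_head [(array([252., 207.,  30.,  53.]), 0.82)]
reader_pivot [(array([253., 207.,  32.,  55.]), 0.68)]
spoke_tip_1 [(array([302., 188.,  57.,  57.]), 0.68)]
tape_centre [(array([246., 273.,  39.,  40.]), 0.9), (array([255., 209.,  50.,  56.]), 0.36)]
stamp_centre [(array([186., 268.,  19.,   9.]), 0.51)]
roll_centre [(array([370., 277.,  32.,  31.]), 0.96)]
side [0.215 0.909 0.499] 383.17084365401047
turntable [(array([261., 233.,  74.,  41.]), 0.92), (array([261., 231.,  72.,  37.]), 0.17)]
vial_centre [(array([362., 222.,  28.,  20.]), 0.7), (array([274., 219.,   3.,  11.]), 0.37), (array([261., 234.,  69.,  42.]), 0.31)]
plug_centre []
reader_head [(array([258., 229.,  62.,  20.]), 0.58), (array([260., 230.,  72.,  42.]), 0.58)]
reader_pivot [(array([258., 231.,  55.,  16.]), 0.69), (array([260., 232.,  72.,  39.]), 0.33)]
spoke_tip_1 [(array([258., 230.,  74.,  41.]), 0.93)]
tape_centre [(array([322., 281.,  46.,  42.]), 0.87), (array([345., 234.,  10.,  29.]), 0.15)]
stamp_centre [(array([287., 324.,  16.,  44.]), 0.85)]
roll_centre [(array([362., 223.,  29.,  22.]), 0.97)]
```

Run:
```python
import cv2
a=cv2.imread("pics/top0.png")[150:310,150:410]; cv2.imwrite("pics/t1.png",cv2.resize(a,(780,480),interpolation=cv2.INTER_CUBIC))
a=cv2.imread("pics/side0.png")[180:360,200:400]; cv2.imwrite("pics/s1.png",cv2.resize(a,(660,594),interpolation=cv2.INTER_CUBIC))
```

```text
(no output)
```

View pics/t1.png

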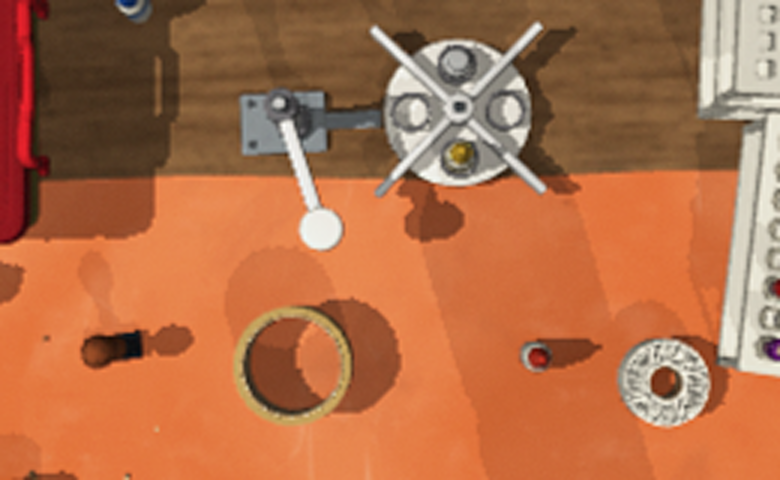

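View pics/s1.png

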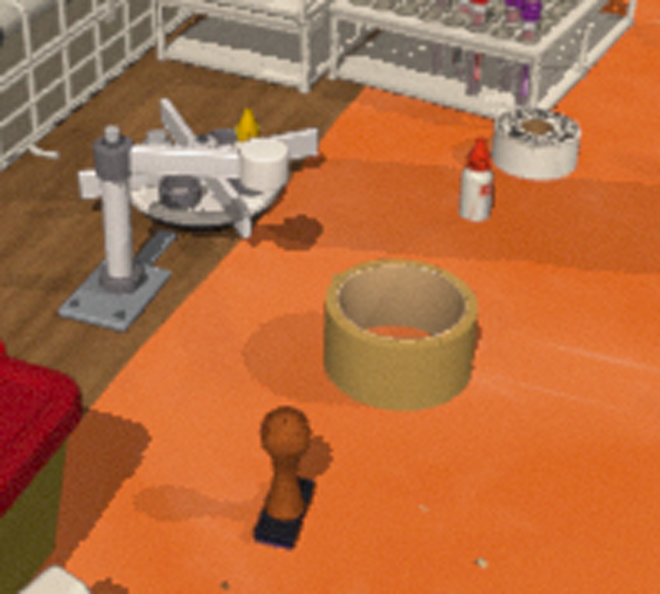

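The top view (image up = +x, left = +y) shows the hub at crop (459,107), the yellow-tipped vial nearest the robot at (459,153), and the plug at (459,60). The column is at (283,103), with the open arm's head at (321,229). The vial has to go from 6 to 9 o'clock, about 90° clockwise. The upper-right spoke, tip (539,25), is well clear for pushing. The side view agrees with this.

Run:
```python
from h import *
np.set_printoptions(precision=4,suppress=True)
p=ctrl.get_image("top"); s=ctrl.get_image("side")
f=lambda u,v:(150+(u+.5)/3-.5,150+(v+.5)/3-.5)
hub=atz(p,f(459,107),.048); piv=atz(p,f(281,103),.124); head=atz(p,f(321,229),.116)
print("hub",hub,"piv",piv,"head",head)
d=(piv-hub)[:2]; print("dist",np.linalg.norm(d),"ang",np.degrees(np.arctan2(d[1],d[0])), "armlen",np.linalg.norm((head-piv)[:2]))
for n,(u,v),z in [("tipUL",(375,30),.04),("tipUR",(539,25),.04),("tipLR",(543,189),.04),("tipLL",(379,192),.04),("vial",(459,153),.08),("plug",(458,60),.046),("vc",(539,357),.064),("vb",(130,5),.06),("tape",(295,365),.048)]:
    X=atz(p,f(u,v),z); e=(X-hub)[:2]; print(n,X[:2],"r",np.linalg.norm(e),"ang",np.degrees(np.arctan2(e[1],e[0])))
# height check from side view
g=lambda u,v:(200+(u+.5)/3.3-.5,180+(v+.5)/3.3-.5)
print("head tri",tri([p,s],[f(321,229),g(263,146)]),"vialtip tri",tri([p,s],[f(459,153),g(248,112)]), "pivtop",tri([p,s],[f(281,103),g(112,132)]))
o=ctrl.get_obs(); print("toolaxes cols\n",R.from_rotvec(o["tool_rot"]).as_matrix()); w=ctrl.get_image("wrist"); print(np.array(w["mount"]),w["camera_matrix"][0])
```

```text
hub [0.58   0.1566 0.048 ] piv [0.5768 0.2899 0.124 ] head [0.4842 0.2633 0.116 ]
dist 0.13333802587769464 ang 91.37116074252522 armlen 0.09635081490521501
tipUL [0.6451 0.2212] r 0.09175129506111734 ang 44.828164120597215
tipUR [0.645  0.0903] r 0.09280153346490762 ang -45.53657868022949
tipLR [0.5139 0.0921] r 0.09236879618287394 ang -135.73299285661636
tipLL [0.5153 0.2216] r 0.09179802868572105 ang 134.8651468132163
vial [0.5405 0.1591] r 0.03958914630722606 ang 176.26696372532808
plug [0.6178 0.156 ] r 0.03778853222018915 ang -0.7849353727470153
vc [0.3839 0.1025] r 0.20339417401534435 ang -164.6015778180045
vb [0.6672 0.4133] r 0.27111514468700826 ang 71.24798076521631
tape [0.3818 0.2905] r 0.23921222099005493 ang 145.9491077868676
head tri [0.4848 0.2634 0.1182] vialtip tri [0.5406 0.1594 0.0822] pivtop [0.5778 0.2904 0.1218]
toolaxes cols
 [[ 0.9356  0.3531 -0.    ]
 [ 0.3531 -0.9356  0.    ]
 [-0.     -0.     -1.    ]]
[[-0.0002 -0.9499 -0.3125  0.0792]
 [ 1.     -0.0002 -0.0002  0.0004]
 [ 0.0001 -0.3125  0.9499 -0.1634]
 [ 0.      0.      0.      1.    ]] [334.5113   0.     280.4019]
```

View pics/top0.png

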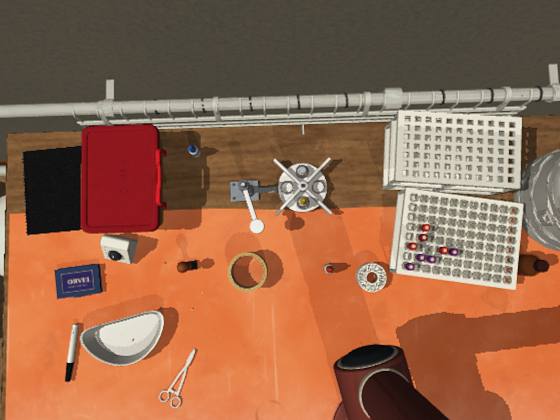

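View pics/side0.png

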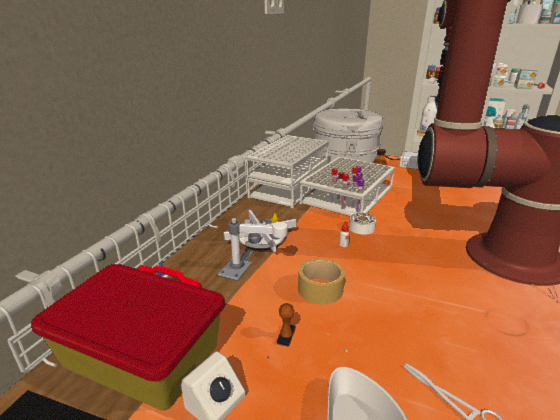

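The wire rail stands at about x = 0.72–0.74, so I'll keep the gripper on the robot's side. I'll make two strokes: push the lower-right spoke about 70°, then the next one for the rest. First I go to a high hover with the gripper shut.

```bash
python3 -m jog '[0,0,0,-0.05,0,0,0, 0,0,0,-0.05,0,0,0, 0,0.03,-0.028,0,0,0,0, 0,0.03,-0.028,0,0,0,0, 0,0.03,-0.028,0,0,0,0, 0,0.03,-0.028,0,0,0,0, 0,0.03,-0.028,0,0,0,0, 0,0.03,-0.028,0,0,0,0, 0,0.03,-0.028,0,0,0,0, 0,0.03,-0.028,0,0,0,0]'
python3 -m jog '[0,0.03,-0.028,0,0,0,0, 0,0.03,-0.028,0,0,0,0, 0,0.03,-0.028,0,0,0,0, 0,0.03,-0.028,0,0,0,0, 0,0.03,-0.028,0,0,0,0, 0,0.03,-0.028,0,0,0,0, 0,0.03,-0.028,0,0,0,0, 0,0.03,-0.028,0,0,0,0, 0,0.03,-0.028,0,0,0,0, 0,0.03,-0.028,0,0,0,0]'
cat >> h.py <<'E'
def wcam(w,o):
    "turn a wrist picture into one with world rvec/tvec"
    T=np.eye(4); T[:3,:3]=R.from_rotvec(o["tool_rot"]).as_matrix(); T[:3,3]=o["tool_pos"]
    M=np.linalg.inv(T@np.array(w["mount"])); w=dict(w); w["rvec"]=cv2.Rodrigues(M[:3,:3])[0]; w["tvec"]=M[:3,3]; return w
def go(target,yaw):
    "tool-axis shift and z turn (deg) to the world target with tool down, x axis at yaw deg"
    o=ctrl.get_obs(); A=R.from_rotvec(o["tool_rot"]).as_matrix()
    y=np.degrees(np.arctan2(A[1,0],A[0,0])); print("yaw",y,"shift",A.T@(np.array(target)-o["tool_pos"]),"turn",-((yaw-y+180)%360-180),"F",o["contact_force"])
E
python3 - <<'E'
from h import *
np.set_printoptions(precision=4,suppress=True)
go([.549,.0764,.10],44.3); o=ctrl.get_obs(); print(o["tool_pos"],o["t"])
w=wcam(ctrl.get_image("wrist"),o); cv2.imwrite("pics/w1.png",w["image"])
for n,X in [("hub",(.58,.1566,.048)),("piv",(.5775,.290,.124)),("vial",(.5425,.1566,.082))]: print(n,proj(w,X))
E
```

```text
t: 2.4
tool_pos: [0.3665, -0.2892, 0.3099]
tool_rot: [3.09, 0.563, 0.001]
contact_force: [-0.3, -0.5, -0.3]
opening: 0.0002
t: 3.65
tool_pos: [0.5484, 0.0788, 0.3099]
tool_rot: [3.09, 0.564, 0.001]
contact_force: [-0.2, -0.3, 1.2]
opening: -0.0
yaw 20.683458174353152 shift [-0.0004  0.0024  0.2099] turn -23.616541825646834 F [-0.2016 -0.347   1.2276]
[0.5484 0.0788 0.3099] 3.65
hub [229.899  112.3197]
piv [87.0734 68.8469]
vial [215.7721 145.0631]
```

View pics/w1.png

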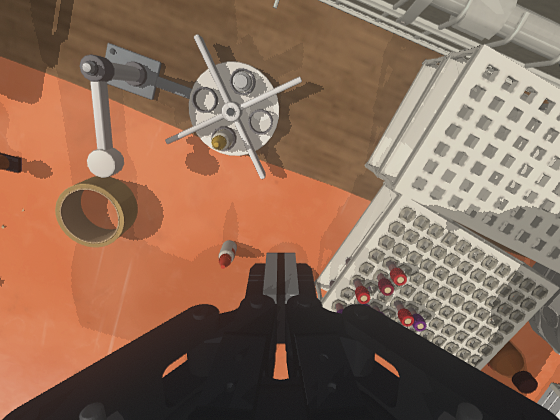

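The wrist view agrees with the map: hub seen at (231,112) against (230,112) predicted, pivot at (90,66) against (87,69). The spoke and the landing gap are clear. Descending with the turn.

```bash
python3 -m jog '[0,0,0.001,0.035,0,0,-4.7, 0,0,0.001,0.04,0,0,-4.7, 0,0,0,0.045,0,0,-4.7, 0,0,0,0.045,0,0,-4.7, 0,0,0,0.04,0,0,-4.8]'
python3 - <<'E'
from h import *
np.set_printoptions(precision=4,suppress=True)
w1=ctrl.get_image("top"); f=lambda u,v:(150+(u+.5)/3-.5,150+(v+.5)/3-.5)
go([.549,.0764,.022],44.3); o=ctrl.get_obs()
w=wcam(ctrl.get_image("wrist"),o); cv2.imwrite("pics/w2.png",w["image"])
for n,X in [("hub",(.58,.1566,.048)),("tipLR",(.5139,.0921,.04)),("tipUR",(.645,.0903,.04))]: print(n,proj(w,X))
E
```

```text
t: 4.32
tool_pos: [0.5482, 0.0754, 0.1032]
tool_rot: [-2.908, -1.188, 0.001]
contact_force: [0.5, -0.6, 0.6]
opening: -0.0001
yaw 44.51740469380394 shift [0.0047 0.0032 0.0748] turn 0.21740469380392824 F [-3.47   -0.4218 -3.9255]
hub [226.237   86.7129]
tipLR [234.3271 224.6969]
tipUR [378.0913  87.0304]
```

View pics/w2.png

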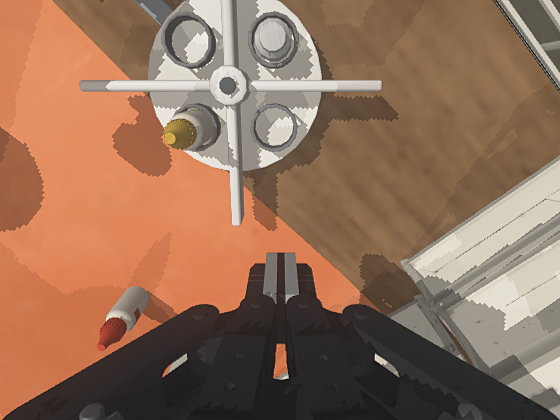

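The spoke tip is at (237,224), with the shut finger to its right at (281,255) over bare desk. Descending to spoke height and starting the push.

```bash
python3 -m jog '[0,0.001,0,0.025,0,0,0, 0,0,0,0.025,0,0,0, 0,0,0,0.02,0,0,0, 0,0,0,0.004,0,0,0, 0,0,0,0,0,0,0]'
python3 - <<'E'
from h import *
np.set_printoptions(precision=4,suppress=True)
go([.549,.0764,.022],44.3)
E
python3 -m jog '[0,0,-0.006,0,0,0,0, 0,0,-0.006,0,0,0,0, 0,0,-0.006,0,0,0,0, 0,0,0,0,0,0,0]'
```

```text
t: 5.05
tool_pos: [0.55, 0.0763, 0.0316]
tool_rot: [2.91, 1.183, 0.001]
contact_force: [-0.1, 0.5, 0.7]
opening: -0.0
yaw 44.249846717386475 shift [-0.0007 -0.0008  0.0096] turn -0.0501532826135076 F [-0.1149  0.541   0.6834]
t: 5.55
tool_pos: [0.5365, 0.0897, 0.0309]
tool_rot: [-2.91, -1.185, -0.0]
contact_force: [-0.6, 0.2, 0.3]
opening: -0.0001
```

```bash
python3 -m jog '[0,0,0,0.009,0,0,0, 0,0,-0.002,0,0,0,0, 0,-0.001,-0.0069,0,0,0,5, 0,-0.001,-0.0069,0,0,0,5, 0,-0.001,-0.0069,0,0,0,5, 0,-0.001,-0.0069,0,0,0,5, 0,0,0,0,0,0,0]'
python3 - <<'E'
from h import *
np.set_printoptions(precision=4,suppress=True)
o=ctrl.get_obs(); w=wcam(ctrl.get_image("wrist"),o); cv2.imwrite("pics/w3.png",w["image"])
a=np.radians(-155.7); print(go([.58+.078*np.cos(a)-.0145*np.sin(a),.1566+.078*np.sin(a)+.0145*np.cos(a),.022],24.3))
E
```

```text
t: 6.42
tool_pos: [0.5155, 0.1104, 0.0215]
tool_rot: [-3.071, -0.663, 0.001]
contact_force: [-0.3, 0.9, 0.4]
opening: 0.0001
yaw 24.372868937020474 shift [-0.0004 -0.0013 -0.0003] turn 0.07286893702047337 F [-0.1605  0.8092 -0.0358]
None
```

View pics/w3.png

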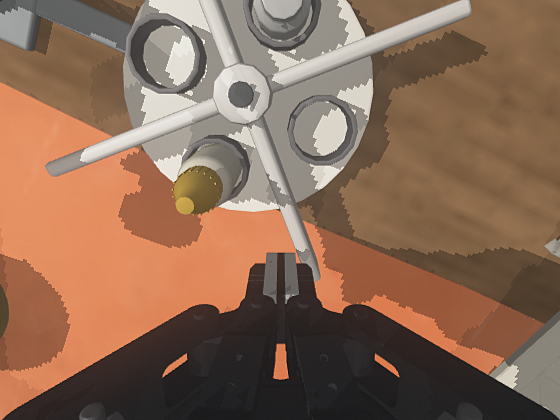

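The picture shows the spokes turned about 20° in the image: the spoke that was straight down now ends at (315,278), right of the finger. So the wheel apparently stayed still while the finger passed it. I'll check this numerically and from the side.

Run:
```python
from h import *
np.set_printoptions(precision=4,suppress=True)
o=ctrl.get_obs(); w=wcam(ctrl.get_image("wrist"),o); print(o["tool_pos"],o["contact_force"])
for a in (-135.7,-155.7,-145): 
    r=np.radians(a); print(a,[proj(w,(.58+.095*np.cos(r+k*np.pi/2),.1566+.095*np.sin(r+k*np.pi/2),.04)) for k in (0,1,3)])
print("hub",proj(w,(.58,.1566,.048)),"tcp",proj(w,o["tool_pos"]))
s=ctrl.get_image("side"); print("side tcp",proj(s,o["tool_pos"]),"tipLR",proj(s,(.5139,.0921,.04)))
t=ctrl.get_image("top")
a=cv2.resize(s["image"][190:270,210:320],(560,408),interpolation=cv2.INTER_CUBIC); 
cv2.imwrite("pics/s2.png",a)
```

```text
[0.5158 0.1102 0.0217] [-0.1605  0.8092 -0.0358]
-135.7 [array([313.2516, 285.7595]), array([471.5295,   8.5706]), array([ 42.9459, 173.833 ])]
-155.7 [array([248.2031, 295.6514]), array([471.2577,  97.516 ]), array([11.7196, 96.999 ])]
-145 [array([283.3315, 292.837 ]), array([475.0723,  50.925 ]), array([ 25.8254, 140.0524])]
hub [239.2721  97.4971] tcp [279.8046 248.1809]
side tcp [291.5953 228.4635] tipLR [294.964  219.1823]
```

View pics/s2.png

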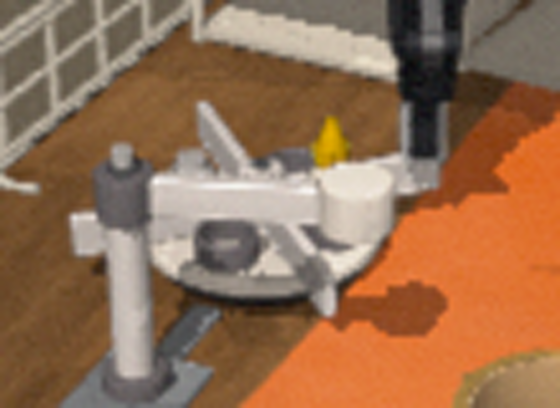

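The numbers confirm it: the wheel hasn't moved, and the finger is now on the clockwise side of the spoke. I'll write a small wheel-angle estimator, then nudge back 8 mm against the spoke to see whether contact is real.

```bash
cat >> h.py <<'E'
def wheel(p,near,hub=(.58,.1566),span=30):
    "spoke angle (deg) near the guess, and hub shift, from white on the spokes against beside them"
    g=p["image"].min(2).astype(np.float32); K,Rm,t=cam(p); r=np.linspace(.045,.09,24); best=(-1e9,)
    for dx in np.arange(-.006,.0061,.002):
      for dy in np.arange(-.006,.0061,.002):
        for a in np.arange(near-span,near+span+.1,1.):
            sc=0
            for k in range(4):
                b=np.radians(a+90*k); u=np.array([np.cos(b),np.sin(b)]); n=np.array([-u[1],u[0]])
                for off,wt in ((0,2),(.007,-1),(-.007,-1)):
                    X=np.c_[np.array(hub)+[dx,dy]+r[:,None]*u+off*n,np.full(24,.04)]
                    x=(K@(Rm@X.T+t[:,None])).T; x=(x[:,:2]/x[:,2:]).astype(np.float32)
                    v=cv2.remap(g,x[None,:,0],x[None,:,1],cv2.INTER_LINEAR); sc+=wt*v.mean()
            if sc>best[0]: best=(sc,a,dx,dy)
    return best
E
python3 - <<'E'
from h import *
o=ctrl.get_obs(); print(wheel(wcam(ctrl.get_image("wrist"),o),-135.7,span=25), wheel(ctrl.get_image("top"),-135.7,span=25))
E
python3 -m jog '[0,0,0.003,0,0,0,0, 0,0,0.003,0,0,0,0, 0,0,0.002,0,0,0,0]'
python3 - <<'E'
from h import *
o=ctrl.get_obs(); print(o["contact_force"],wheel(wcam(ctrl.get_image("wrist"),o),-135.7,span=25), wheel(ctrl.get_image("top"),-135.7,span=25))
E
```

```text
(np.float32(569.81506), np.float64(-134.7), np.float64(0.002), np.float64(0.0)) (np.float32(778.417), np.float64(-134.7), np.float64(0.0), np.float64(0.0))
t: 7.1
tool_pos: [0.5193, 0.1027, 0.0218]
tool_rot: [3.071, 0.66, 0.0]
contact_force: [-0.5, 0.1, -0.1]
opening: -0.0
[-0.5465622   0.11435569 -0.07775029] (np.float32(563.5761), np.float64(-135.7), np.float64(0.002), np.float64(0.0)) (np.float32(767.9043), np.float64(-134.7), np.float64(0.0), np.float64(0.0))
```

The finger centre is now on the spoke's centreline with no force and no wheel motion, so it can't be where the numbers say relative to the spoke. Taking a close look in two views, combined in one picture.

Run:
```python
from h import *
o=ctrl.get_obs(); s=ctrl.get_image("side"); w=wcam(ctrl.get_image("wrist"),o)
S=s["image"].copy(); W=w["image"].copy()
a=cv2.resize(S[190:250,265:325],(400,400),interpolation=cv2.INTER_CUBIC); b=cv2.resize(W[190:310,220:340],(400,400),interpolation=cv2.INTER_CUBIC)
cv2.imwrite("pics/c3.png",np.hstack([a,b]))
T=o["tool_pos"]; print("tcp side",(proj(s,T)-[265,190])*6.667,"wrist",(proj(w,T)-[220,190])*3.333)
for z in(.018,.04): print(z,(proj(s,(.580-.095*.716,.1566-.095*.698,z))-[265,190])*6.667,(proj(w,(.580-.095*.716,.1566-.095*.698,z))-[220,190])*3.333)
```

```text
tcp side [175.94960241 245.53636696] wrist [199.31583036 193.9189472 ]
0.018 [204.81404497 243.48542867] [248.91197857 247.34988836]
0.04 [206.10704858 193.45515786] [254.87604823 318.92227666]
```

View pics/c3.png

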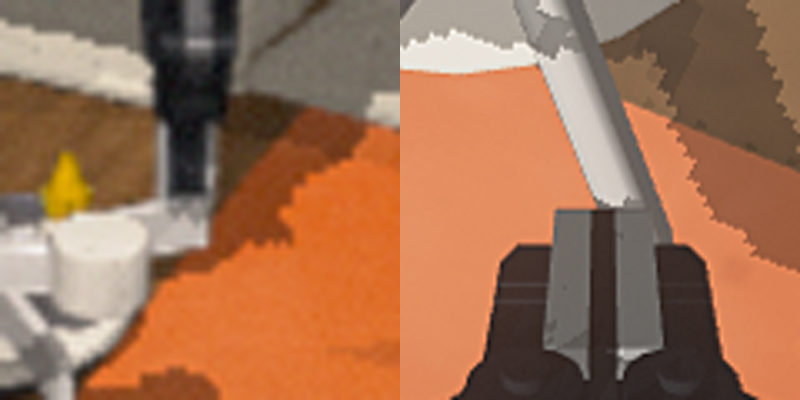

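In the wrist crop the finger's near tip edge is at row 251, where a tip at the TCP would put it nearer row 229. The side crop also has its bottom about 17 mm above the projected TCP. The real tip evidently ends well above the reported TCP and passed just over the 40 mm spoke. So I'll go back to the far side and push with the TCP lower.

```bash
python3 -m jog '[0,0,0.006,-0.01,0,0,-4, 0,0,0.007,-0.01,0,0,-4, 0,0,0.007,0,0,0,-4, 0,0,0.007,0,0,0,-4, 0,0,0.005,0,0,0,-4, 0,0,0,0,0,0,0]'
python3 - <<'E'
from h import *
np.set_printoptions(precision=4,suppress=True)
a=np.radians(-135.2); go([.58+.080*np.cos(a)-.030*np.sin(a),.1566+.080*np.sin(a)+.030*np.cos(a),.008],44.8)
E
```

```text
t: 8.05
tool_pos: [0.5362, 0.0759, 0.0418]
tool_rot: [-2.911, -1.182, -0.0]
contact_force: [-0.1, 0.0, -0.4]
opening: 0.0001
yaw 44.20783343122453 shift [0.008  0.0035 0.0338] turn -0.5921665687754682 F [-0.0825  0.0497 -0.3772]
```

```bash
python3 -m jog '[0,0.008,0.0035,0.008,0,0,0, 0,0,0,0.013,0,0,0, 0,0,0,0.009,0,0,0, 0,0,0,0.003,0,0,0, 0,0,0,0,0,0,0]'
python3 -m jog '[0,0,-0.006,0,0,0,0, 0,0,-0.006,0,0,0,0, 0,0,-0.006,0,0,0,0, 0,-0.001,-0.007,0,0,0,5, 0,-0.001,-0.007,0,0,0,5, 0,0,0,0,0,0,0]'
python3 - <<'E'
from h import *
o=ctrl.get_obs(); print(o["contact_force"],o["tool_pos"],wheel(wcam(ctrl.get_image("wrist"),o),-140,span=15), wheel(ctrl.get_image("top"),-140,span=15))
s=ctrl.get_image("side"); a=cv2.resize(s["image"][190:250,265:325],(400,400),interpolation=cv2.INTER_CUBIC); cv2.imwrite("pics/s4.png",a); print((proj(s,o["tool_pos"])-[265,190])*6.667)
E
```

```text
t: 8.68
tool_pos: [0.5438, 0.079, 0.0083]
tool_rot: [-2.91, -1.184, 0.001]
contact_force: [-0.1, 0.7, -0.5]
opening: -0.0002
t: 9.43
tool_pos: [0.5205, 0.1015, 0.009]
tool_rot: [-3.001, -0.928, -0.0]
contact_force: [-0.8, -0.7, -0.3]
opening: -0.0002
[-0.84422045 -0.68786447 -0.33283799] [0.52054185 0.10145933 0.00901014] (np.float32(643.7252), np.float64(-149.0), np.float64(0.002), np.float64(0.002)) (np.float32(771.8434), np.float64(-149.0), np.float64(0.0), np.float64(0.0))
[173.46259131 272.37079108]
```

Contact now works: the wheel is at −149° in both cameras. Continuing stroke 1.

```bash
python3 -m jog '[0,-0.001,-0.007,0.001,0,0,5, 0,-0.001,-0.007,0,0,0,5, 0,-0.001,-0.007,0,0,0,5, 0,-0.001,-0.007,0,0,0,5, 0,-0.001,-0.007,0,0,0,5, 0,0,0,0,0,0,0]'
python3 - <<'E'
from h import *
o=ctrl.get_obs(); print(o["contact_force"],o["tool_pos"],wheel(wcam(ctrl.get_image("wrist"),o),-174,span=15), wheel(ctrl.get_image("top"),-174,span=15))
E
```

```text
t: 10.32
tool_pos: [0.5021, 0.1308, 0.0079]
tool_rot: [-3.131, -0.257, 0.0]
contact_force: [1.1, -0.4, -0.4]
opening: 0.0001
[ 1.06270472 -0.37968255 -0.38392094] [0.5020512  0.13075636 0.00786322] (np.float32(592.8245), np.float64(-173.0), np.float64(0.0), np.float64(0.0)) (np.float32(761.2456), np.float64(-173.0), np.float64(0.0), np.float64(0.0))
```

```bash
python3 -m jog '[0,-0.001,-0.007,0,0,0,5, 0,-0.001,-0.007,0,0,0,5, 0,-0.001,-0.007,0,0,0,5, 0,-0.001,-0.007,0,0,0,5, 0,-0.001,-0.007,0,0,0,5, 0,-0.001,-0.007,0,0,0,5, 0,0,0,0,0,0,0]'
python3 - <<'E'
from h import *
np.set_printoptions(precision=4,suppress=True)
o=ctrl.get_obs(); A=wheel(wcam(ctrl.get_image("wrist"),o),-203,span=15); print(o["contact_force"],o["tool_pos"],A, wheel(ctrl.get_image("top"),-203,span=15))
a=np.radians(A[1]+90); go([.58+.081*np.cos(a)-.034*np.sin(a),.1566+.081*np.sin(a)+.034*np.cos(a),.065],A[1]-90)
E
```

```text
t: 11.3
tool_pos: [0.4985, 0.1724, 0.0077]
tool_rot: [3.091, -0.562, -0.001]
contact_force: [0.6, 0.1, -0.4]
opening: -0.0003
[ 0.5618  0.0883 -0.4328] [0.4985 0.1724 0.0077] (np.float32(697.68787), np.float64(-202.0), np.float64(0.0), np.float64(0.0)) (np.float32(592.2411), np.float64(-201.0), np.float64(0.0), np.float64(0.0))
yaw -20.62669757802103 shift [ 0.1139  0.0676 -0.0574] turn -88.62669757802104 F [-0.5456 -0.7904 -0.46  ]
```

Stroke 1 is done, with the wheel at −201 to −202°. Back off, lift and turn to set up behind the next spoke, which is at about −112°.

```bash
python3 -m jog '[0,0,0.01,0,0,0,0, 0,0,0,-0.03,0,0,0, 0,0,0,-0.04,0,0,0, 0,0,0,-0.02,0,0,-10, 0,0,0,0,0,0,-10, 0,0,0,0,0,0,-10, 0,0,0,0,0,0,-10, 0,0,0,0,0,0,-10, 0,0,0,0,0,0,-10, 0,0,0,0,0,0,-10]'
python3 -m jog '[0,0,0,0,0,0,-10, 0,0,0,0,0,0,-8.6, 0,0,0,0,0,0,0]'
python3 - <<'E'
from h import *
np.set_printoptions(precision=4,suppress=True)
A=(0,-201.7); a=np.radians(A[1]+90); go([.58+.081*np.cos(a)-.034*np.sin(a),.1566+.081*np.sin(a)+.034*np.cos(a),.008],A[1]-90)
E
```

```text
t: 12.65
tool_pos: [0.4945, 0.1623, 0.0976]
tool_rot: [2.852, 1.318, -0.001]
contact_force: [-0.8, -0.0, -0.1]
opening: -0.0
t: 13.02
tool_pos: [0.4946, 0.1624, 0.0976]
tool_rot: [-2.608, -1.751, 0.001]
contact_force: [-0.3, 0.4, -0.1]
opening: 0.0001
yaw 67.76925393477505 shift [-0.0537  0.116   0.0896] turn -0.530746065224946 F [-0.2576  0.4089 -0.0863]
```

```bash
python3 -m jog '[0,-0.014,0.029,0,0,0,-0.5, 0,-0.014,0.029,0,0,0,0, 0,-0.013,0.029,0,0,0,0, 0,-0.013,0.029,0,0,0,0, 0,0,0,0,0,0,0]'
python3 - <<'E'
from h import *
np.set_printoptions(precision=4,suppress=True)
o=ctrl.get_obs(); w=wcam(ctrl.get_image("wrist"),o); t=ctrl.get_image("top")
print(wheel(w,-202,span=8),wheel(t,-202,span=8))
A=(0,-201.7); a=np.radians(A[1]+90); go([.58+.081*np.cos(a)-.034*np.sin(a),.1566+.081*np.sin(a)+.034*np.cos(a),.008],A[1]-90)
for n,X in [("hub",(.58,.1566,.048)),("piv",(.5775,.290,.124)),("vial",(.58+.038*np.cos(np.radians(113.5)),.1566+.038*np.sin(np.radians(113.5)),.082))]: print(n,proj(w,X))
cv2.imwrite("pics/w5.png",w["image"]); np.save("w5.npy",np.array([np.ravel(w["rvec"]),w["tvec"]]))
E
```

```text
t: 13.65
tool_pos: [0.5835, 0.0682, 0.0979]
tool_rot: [2.602, 1.759, 0.0]
contact_force: [-1.1, 0.1, 0.1]
opening: -0.0001
(np.float32(729.83685), np.float64(-202.0), np.float64(0.0), np.float64(0.002)) (np.float32(990.4644), np.float64(-202.0), np.float64(0.0), np.float64(0.002))
yaw 68.26085374862238 shift [-0.0011  0.      0.0895] turn -0.0391462513776446 F [ 0.0745  0.0005 -0.4725]
hub [221.1735  90.6608]
piv [ -40.5468 -384.8377]
vial [150.2542  31.8519]
```

View pics/w5.png

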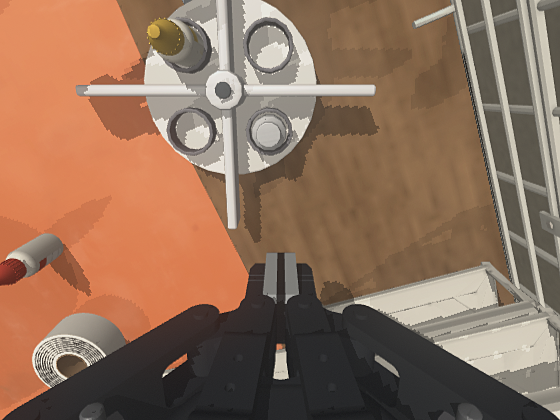

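The vial is at (165,38) and the spoke to push is straight down at (233,225), with the finger well to its right. Descending for stroke 2.

```bash
python3 -m jog '[0,-0.001,0,0.03,0,0,0, 0,0,0,0.03,0,0,0, 0,0,0,0.02,0,0,0, 0,0,0,0.0095,0,0,0, 0,0,0,0,0,0,0]'
python3 -m jog '[0,0,-0.006,0,0,0,0, 0,0,-0.006,0,0,0,0, 0,0,-0.005,0,0,0,0, 0,-0.001,-0.007,0,0,0,5, 0,-0.001,-0.007,0,0,0,5, 0,-0.001,-0.007,0,0,0,5, 0,-0.0006,-0.0042,0,0,0,3, 0,0,0,0,0,0,0]'
cat > m.py <<'E'
from h import *
np.set_printoptions(precision=4,suppress=True)
o=ctrl.get_obs(); w=wcam(ctrl.get_image("wrist"),o); t=ctrl.get_image("top"); print(o["tool_pos"],o["contact_force"])
def fine(p,near):
    b=wheel(p,near,span=8); h=(.58+b[2],.1566+b[3]); g=[(wheel1(p,a,h),a) for a in np.arange(b[1]-2,b[1]+2.1,.2)]; return b,max(g)
def wheel1(p,a,h):
    import h as H
    g=p["image"].min(2).astype(np.float32); K,Rm,tt=cam(p); r=np.linspace(.045,.09,24); sc=0
    for k in range(4):
        b=np.radians(a+90*k); u=np.array([np.cos(b),np.sin(b)]); n=np.array([-u[1],u[0]])
        for off,wt in ((0,2),(.006,-1),(-.006,-1)):
            X=np.c_[np.array(h)+r[:,None]*u+off*n,np.full(24,.04)]; x=(K@(Rm@X.T+tt[:,None])).T; x=(x[:,:2]/x[:,2:]).astype(np.float32)
            sc+=wt*cv2.remap(g,x[None,:,0],x[None,:,1],cv2.INTER_LINEAR).mean()
    return sc
print(fine(w,-222),fine(t,-222))
E
python3 m.py
```

```text
t: 14.38
tool_pos: [0.5819, 0.0693, 0.008]
tool_rot: [-2.598, -1.765, 0.001]
contact_force: [-0.8, -0.1, 0.6]
opening: 0.0001
t: 15.38
tool_pos: [0.5426, 0.0841, 0.0087]
tool_rot: [2.842, 1.338, 0.001]
contact_force: [0.5, 0.0, 0.7]
opening: -0.0001
[0.5426 0.0841 0.0087] [0.4909 0.0223 0.6945]
((np.float32(665.34607), np.float64(-219.0), np.float64(0.0), np.float64(0.002)), (np.float32(673.6932), np.float64(-218.60000000000014))) ((np.float32(747.1662), np.float64(-219.0), np.float64(0.0), np.float64(0.0)), (np.float32(718.3864), np.float64(-219.2000000000001)))
```

Three pivot estimates (top view, triangulation, and arm and hub lengths) give the target line at 90.9–91.4°. The vial is at about 96°, so about 5° remain.

```bash
python3 -m jog '[0,-0.0005,-0.0034,0,0,0,2.4, 0,-0.0005,-0.0034,0,0,0,2.4, 0,0,0,0,0,0,0]'; sed -i 's/-222/-224/g' m.py; python3 m.py
```

```text
t: 15.85
tool_pos: [0.5369, 0.0877, 0.0084]
tool_rot: [2.896, 1.218, 0.0]
contact_force: [-0.9, -0.6, 0.8]
opening: 0.0003
[0.5369 0.0877 0.0084] [-0.9205 -0.6182  0.7865]
((np.float32(659.2089), np.float64(-225.0), np.float64(0.002), np.float64(0.0)), (np.float32(653.14343), np.float64(-225.0000000000001))) ((np.float32(677.1145), np.float64(-224.0), np.float64(0.0), np.float64(0.0)), (np.float32(648.6827), np.float64(-223.80000000000013)))
```

The vial is at 90.0° (wrist) and 91.2° (top) against a target of about 91.2°. Backing off and lifting clear for a clean check, then heading for the reader arm.

```bash
python3 -m jog '[0,0,0.012,0,0,0,0, 0,0,0,-0.03,0,0,0, 0,0,0,-0.05,0,0,0, 0,0,0,-0.05,0,0,0, 0,0,0,-0.05,0,0,0, 0,-0.03,0,0,0,0,5, 0,-0.03,0,0,0,0,5, 0,-0.03,0,0,0,0,5, 0,0,0,0,0,0,0]'; python3 m.py
python3 - <<'E'
from h import *
np.set_printoptions(precision=4,suppress=True)
go([.504,.3106,.16],16)
t=ctrl.get_image("top"); c=cv2.resize(t["image"][165:235,225:345],(780,455),interpolation=cv2.INTER_CUBIC)
h=proj(t,(.58,.1576,.048)); 
for a in (91.2,):
    q=proj(t,(.58+.135*np.cos(np.radians(a)),.1576+.135*np.sin(np.radians(a)),.124)); print("piv pred px in crop",(q-[225,165])*6.5,"hub",(h-[225,165])*6.5)
cv2.imwrite("pics/t6.png",c)
E
```

```text
t: 17.08
tool_pos: [0.4769, 0.0198, 0.1884]
tool_rot: [3.031, 0.826, 0.001]
contact_force: [0.5, -0.7, 0.5]
opening: -0.0001
[0.4769 0.0198 0.1884] [ 0.4796 -0.7081  0.5078]
((np.float32(423.41415), np.float64(-226.0), np.float64(0.002), np.float64(-0.002)), (np.float32(413.75766), np.float64(-226.0000000000001))) ((np.float32(1037.3068), np.float64(-224.0), np.float64(0.0), np.float64(0.002)), (np.float32(986.68365), np.float64(-224.4000000000001)))
yaw 30.58253697318669 shift [ 0.1701 -0.2364  0.0287] turn 14.582536973186677 F [-0.3     0.4199  0.1632]
piv pred px in crop [111.1117 122.7128] hub [501.9588 132.2888]
```

View pics/t6.png

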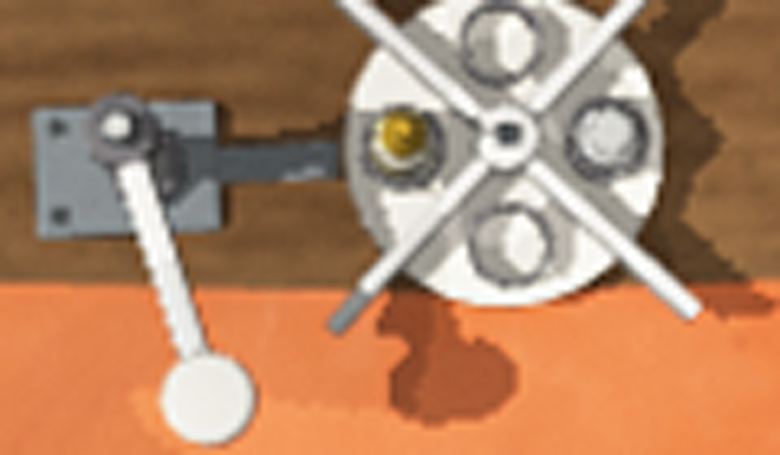

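Run:
```python
from h import *
np.set_printoptions(precision=4,suppress=True)
t=ctrl.get_image("top"); f=lambda u,v:(225+(u+.5)/6.5-.5,165+(v+.5)/6.5-.5)
ang=lambda a,b:np.degrees(np.arctan2((b-a)[1],(b-a)[0]))
hub=atz(t,f(508,131),.048); piv=atz(t,f(118,124),.124); coll=atz(t,f(121,128),.112)
print(hub,piv,coll,ang(hub,piv),ang(hub,coll),np.linalg.norm((piv-hub)[:2]))
s1=atz(t,f(225,163),.005); s2=atz(t,f(335,158),.005); pc=atz(t,f(128,170),.006); print("strip",s1,s2,ang(s2,s1),"plate centre",pc,ang(hub,pc))
for n,u,v,z in(("vialcap",403,131,.075),("plug",605,138,.046),("soc1",500,45,.032),("soc2",513,244,.032),("collarvial",402,148,.032)):
    X=atz(t,f(u,v),z); print(n,X,ang(hub,X),np.linalg.norm((X-hub)[:2]))
K,Rm,_=cam(t); print(Rm)
```

```text
[0.5814 0.1564 0.048 ] [0.5776 0.2912 0.124 ] [0.5779 0.2913 0.112 ] 91.62142165575 91.50108932058133 0.13485918747193498
strip [0.5782 0.2621 0.005 ] [0.5789 0.2203 0.005 ] 90.89529661520318 plate centre [0.5765 0.299  0.006 ] 91.97527452108874
vialcap [0.579  0.1947 0.075 ] 93.71211076653445 0.03846024033798192
plug [0.5781 0.1211 0.046 ] -95.45306766779805 0.03545665425079666
soc1 [0.6158 0.1576 0.032 ] 1.9985495024763835 0.03434951145948891
soc2 [0.5416 0.1552 0.032 ] -178.28338702406552 0.03985982244359456
collarvial [0.5784 0.195  0.032 ] 94.44368572868707 0.0387410339327032
[[-0.0278 -0.9994 -0.0185]
 [-0.9964  0.0292 -0.08  ]
 [ 0.0805  0.0162 -0.9966]]
```

Wheel and pivot checks agree within about 1°: vial at roughly 90.6–91.2°, line at roughly 91–91.5°. In the crop the vial at (403,133) lies on the line from hub (508,131) to cap (118,124). Now to the far side of the reader arm.

```bash
python3 -m jog '[0,0.0283,-0.0394,0,0,0,0, 0,0.0283,-0.0394,0,0,0,0, 0,0.0283,-0.0394,0,0,0,0, 0,0.0283,-0.0394,0,0,0,0, 0,0.0283,-0.0394,0,0,0,0, 0,0.0285,-0.0394,0,0,0,0, 0,0,0,0,0,0,7.3, 0,0,0,0,0,0,7.3, 0,0,0,0,0,0,0]'
python3 - <<'E'
from h import *
np.set_printoptions(precision=4,suppress=True)
go([.504,.3106,.08],16); t=ctrl.get_image("top")
print(fine(t,-224) if 0 else wheel(t,-224,span=6), [(np.round(b["box"]),round(b["p"],2)) for b in ctrl.boxes_of("reader_head",t)[:2]])
E
```

```text
t: 18.4
tool_pos: [0.5035, 0.3117, 0.1879]
tool_rot: [3.11, 0.441, -0.001]
contact_force: [-0.7, -0.6, -1.0]
opening: 0.0001
yaw 16.138186230722127 shift [0.0002 0.0012 0.1079] turn 0.13818623072211267 F [-0.7041 -0.5633 -1.0038]
(np.float32(979.9465), np.float64(-224.0), np.float64(0.0), np.float64(0.0)) []
```

```bash
python3 -m jog '[0,0,0,0.035,0,0,0, 0,0,0,0.035,0,0,0, 0,0,0,0.025,0,0,0, 0,0,0,0.013,0,0,0, 0,0,0,0,0,0,0]'
python3 -m jog '[0,0,0.006,0,0,0,0, 0,0,0.006,0,0,0,0, 0,0,0.006,0,0,0,0, 0,0,0.005,0,0,0,0, 0,-0.0013,0.0057,0,0,0,-5, 0,-0.0013,0.0057,0,0,0,-5, 0,-0.0013,0.0057,0,0,0,-5, 0,0,0,0,0,0,0]'
python3 - <<'E'
from h import *
np.set_printoptions(precision=4,suppress=True)
o=ctrl.get_obs(); w=wcam(ctrl.get_image("wrist"),o); t=ctrl.get_image("top"); cv2.imwrite("pics/t7.png",t["image"]); cv2.imwrite("pics/w7.png",w["image"])
# reader head: white blob; score a disc of r 16 mm on the circle of 97 mm round the pivot at z .116
def arm(p):
    g=p["image"].min(2).astype(np.float32); out=[]
    th=np.linspace(0,2*np.pi,24,endpoint=False)
    for a in np.arange(-175,-80,1.):
        c=np.array([.5775,.2905])+.097*np.array([np.cos(np.radians(a)),np.sin(np.radians(a))]); v=[]
        for r in(.008,.013,.020):
            q=np.array([proj(p,(c[0]+r*np.cos(x),c[1]+r*np.sin(x),.116)) for x in th],np.float32); v.append(cv2.remap(g,q[None,:,0],q[None,:,1],cv2.INTER_LINEAR).mean())
        out.append((v[0]+v[1]-2*v[2],a))
    return max(out)
print(o["contact_force"],arm(t),arm(w),wheel(t,-224,span=5))
E
```

```text
t: 19.12
tool_pos: [0.5029, 0.3106, 0.0795]
tool_rot: [3.111, 0.437, -0.003]
contact_force: [-0.5, 0.2, 0.1]
opening: 0.0
t: 20.12
tool_pos: [0.5124, 0.2711, 0.0805]
tool_rot: [-3.028, -0.836, -0.0]
contact_force: [0.3, 0.0, -0.7]
opening: -0.0001
[ 0.3435  0.0204 -0.7224] (np.float32(154.43127), np.float64(-81.0)) (np.float32(96.11624), np.float64(-81.0)) (np.float32(850.73413), np.float64(-224.0), np.float64(0.0), np.float64(0.0))
```

```bash
cat >> h.py <<'E'
def arm(p,lo,hi):
    g=p["image"].min(2).astype(np.float32); out=[]; th=np.linspace(0,2*np.pi,24,endpoint=False)
    for a in np.arange(lo,hi,1.):
        c=np.array([.5775,.2905])+.097*np.array([np.cos(np.radians(a)),np.sin(np.radians(a))]); v=[]
        for r in(.008,.013,.020):
            q=np.array([proj(p,(c[0]+r*np.cos(x),c[1]+r*np.sin(x),.116)) for x in th],np.float32); v.append(cv2.remap(g,q[None,:,0],q[None,:,1],cv2.INTER_LINEAR).mean())
        out.append((round(float(v[0]+v[1]-2*v[2])),float(a)))
    return sorted(out)[::-1][:3]
E
python3 - <<'E'
from h import *
t=ctrl.get_image("top"); o=ctrl.get_obs(); w=wcam(ctrl.get_image("wrist"),o); print(arm(t,-175,-110),arm(w,-175,-110))
t["image"]=cv2.imread("pics/top0.png"); print("start",arm(t,-175,-110))
E
```

```text
[(124, -147.0), (122, -148.0), (115, -146.0)] [(41, -119.0), (28, -120.0), (27, -122.0)]
start [(277, -164.0), (271, -165.0), (263, -163.0)]
```

The arm follows: −164° → about −147°. Continuing the arc.

```bash
python3 -m jog '[0,-0.0013,0.0057,0,0,0,-5, 0,-0.0013,0.0057,0,0,0,-5, 0,-0.0013,0.0057,0,0,0,-5, 0,-0.0013,0.0057,0,0,0,-5, 0,-0.0013,0.0057,0,0,0,-5, 0,0,0,0,0,0,0]'
python3 -m jog '[0,-0.0013,0.0057,0,0,0,-5, 0,-0.0013,0.0057,0,0,0,-5, 0,-0.0013,0.0057,0,0,0,-5, 0,-0.0013,0.0057,0,0,0,-5, 0,0,0,0,0,0,0]'
python3 - <<'E'
from h import *
t=ctrl.get_image("top"); o=ctrl.get_obs(); print(o["contact_force"],o["tool_pos"],arm(t,-130,-75),wheel(t,-224,span=5))
go([.5775-.0175+.065*np.cos(np.radians(-88.8)),.2905+.065*np.sin(np.radians(-88.8)),.08],91.2)
E
```

```text
t: 21.08
tool_pos: [0.5259, 0.2458, 0.0802]
tool_rot: [-2.775, -1.472, 0.0]
contact_force: [0.0, -0.4, 0.4]
opening: 0.0004
t: 21.7
tool_pos: [0.5438, 0.2312, 0.0802]
tool_rot: [-2.478, -1.93, 0.0]
contact_force: [0.9, 0.4, -0.9]
opening: 0.0
[ 0.46716139  0.30020225 -0.82326249] [0.54375503 0.23130096 0.08025382] [(55, -130.0), (52, -128.0), (52, -129.0)] (np.float32(743.767), np.float64(-224.0), np.float64(0.0), np.float64(0.0))
yaw 75.8268800608525 shift [-0.00129964  0.0184872   0.00025262] turn -15.3731199391475 F [ 0.46716139  0.30020225 -0.82326249]
```

```bash
python3 -m jog '[0,-0.0013,0.0057,0,0,0,-5, 0,-0.0013,0.0057,0,0,0,-5, 0,-0.0005,0.0023,0,0,0,-2, 0,0,0,0,0,0,0]'
python3 -m jog '[0,-0.0002,0.0012,0,0,0,-1, 0,-0.0002,0.0012,0,0,0,-1, 0,0,0,0,0,0,0]'
python3 -m jog '[0,0,0.001,0,0,0,-1, 0,0,0,0,0,0,0]'
```

```text
t: 22.25
tool_pos: [0.5567, 0.2258, 0.0803]
tool_rot: [-2.262, -2.18, -0.0]
contact_force: [-0.3, 1.2, -0.5]
opening: 0.0003
t: 22.62
tool_pos: [0.5592, 0.2252, 0.0803]
tool_rot: [-2.222, -2.221, -0.0]
contact_force: [-0.7, 0.2, -0.2]
opening: 0.0
t: 22.88
tool_pos: [0.5602, 0.2252, 0.0803]
tool_rot: [2.202, 2.24, 0.0]
contact_force: [-0.4, -1.1, -0.1]
opening: 0.0
```

```bash
python3 -m jog '[0,0,0.001,0,0,0,0, 0,0,0,0,0,0,0]'; python3 -m jog '[0,0,0.001,0,0,0,0, 0,0,0,0,0,0,0]'; python3 -m jog '[0,0,0.001,0,0,0,0, 0,0,0,0,0,0,0]'
python3 - <<'E'
from h import *
t=ctrl.get_image("top"); o=ctrl.get_obs(); w=wcam(ctrl.get_image("wrist"),o); s=ctrl.get_image("side"); print(o["contact_force"],wheel(t,-224,span=5),arm(t,-105,-75))
a=cv2.resize(t["image"][165:235,225:345],(480,280),interpolation=cv2.INTER_CUBIC); b=cv2.resize(s["image"][190:260,210:330],(480,280),interpolation=cv2.INTER_CUBIC)
cv2.imwrite("pics/c8.png",np.vstack([a,b]))
E
```

```text
t: 23.12
tool_pos: [0.5612, 0.2252, 0.0803]
tool_rot: [2.203, 2.24, 0.0]
contact_force: [0.2, -0.4, 1.3]
opening: -0.0004
t: 23.38
tool_pos: [0.5622, 0.2252, 0.0803]
tool_rot: [2.202, 2.24, 0.0]
contact_force: [-0.0, -1.0, 0.6]
opening: -0.0003
t: 23.62
tool_pos: [0.5629, 0.2252, 0.0803]
tool_rot: [-2.202, -2.24, 0.001]
contact_force: [-2.5, 0.3, 1.4]
opening: 0.0
[-2.52575951 -1.17389713  0.5103227 ] (np.float32(519.88104), np.float64(-224.0), np.float64(0.0), np.float64(0.0)) [(36, -105.0), (18, -104.0), (7, -86.0)]
```

The force is rising (−2.5 N), so this is probably the stop. A little more to confirm.

```bash
python3 -m jog '[0,0,0.001,0,0,0,0, 0,0,0,0,0,0,0]'; python3 -m jog '[0,0,0.001,0,0,0,0, 0,0,0,0,0,0,0]'
```

```text
t: 24.02
tool_pos: [0.5631, 0.2252, 0.0802]
tool_rot: [-2.201, -2.239, 0.004]
contact_force: [-5.9, -1.3, 2.7]
opening: -0.0001
t: 24.28
tool_pos: [0.5632, 0.2252, 0.0801]
tool_rot: [-2.2, -2.238, 0.006]
contact_force: [-9.1, -1.1, 4.0]
opening: 0.0001
```

The finger stalls at x ≈ 0.563 while the force climbs to 9 N: that is the hard stop. Withdraw straight back, lift, and check with everything clear.

```bash
python3 -m jog '[0,0,-0.005,0,0,0,0, 0,0,-0.02,0,0,0,0, 0,0,-0.02,-0.02,0,0,0, 0,0,-0.01,-0.05,0,0,0, 0,0,-0.03,-0.05,0,0,0, 0,0,-0.04,0,0,0,0, 0,0,-0.03,0,0,0,0, 0,0,0,0,0,0,0]'
python3 - <<'E'
from h import *
np.set_printoptions(precision=4,suppress=True)
t=ctrl.get_image("top"); o=ctrl.get_obs(); s=ctrl.get_image("side"); print(o["contact_force"],o["tool_pos"],wheel(t,-224,span=5))
a=cv2.resize(t["image"][165:235,225:345],(514,300),interpolation=cv2.INTER_CUBIC); b=cv2.resize(s["image"][190:260,210:330],(514,300),interpolation=cv2.INTER_CUBIC)
cv2.imwrite("pics/c8.png",np.vstack([a,b]))
for n,X in(("readspot head top",(.5792,.1946,.116)),("piv",(.5775,.2905,.124)),("hub",(.58,.157,.048))): print(n,(proj(t,X)-[225,165]+.5)*4.283,(proj(s,X)-[210,190]+.5)*4.283)
E
```

```text
t: 25.28
tool_pos: [0.4095, 0.223, 0.2007]
tool_rot: [2.2, 2.241, 0.004]
contact_force: [0.3, 0.1, 0.1]
opening: 0.0003
[ 1.4521 -1.0018 -0.3093] [0.4104 0.2229 0.2008] (np.float32(1065.0669), np.float64(-224.0), np.float64(0.0), np.float64(0.002))
readspot head top [266.3825  75.5006] [188.7562  62.0789]
piv [79.3759 82.2447] [104.8101 125.6509]
hub [333.9807  89.277 ] [219.5708 142.099 ]
```

View pics/c8.png

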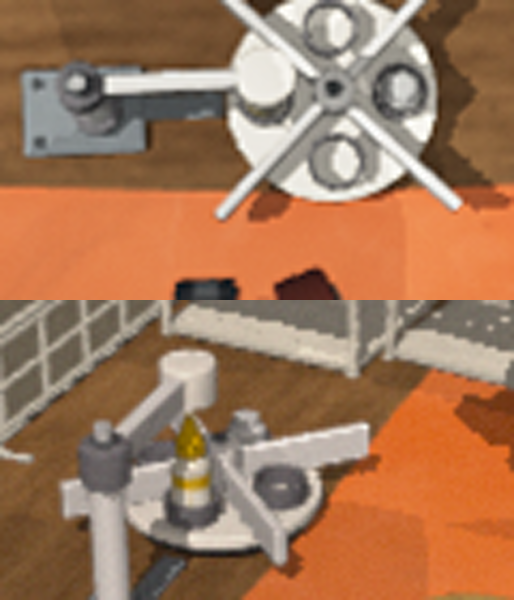

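The head's top is at (267,76) in the crop, against (266,76) predicted over the reading spot. The vial stands upright beneath it with the plug opposite, and the robot is clear. Handing in.

```bash
python3 -c "
from station import ctrl
print(ctrl.finish_job())"
```

```text
the job is handed in; nothing more can be done
None
```

The vial is in the reading place and the reader's head stands over it. I handed the job in at about 25 s with the robot clear of everything.

**What I did:** I turned the wheel about 89° clockwise with the shut fingers, in two pushes on neighbouring spokes. Then I pushed the reader's swing arm round to its stop. There the finger stalled and the force rose to about 9 N. I then withdrew.

**Last checks:**
- **Vial:** the wheel angle puts it at about 90.6–91° by the top camera, against a hub-to-column line at about 91–91.5°. It stands upright under the head, with the plug opposite.
- **Head:** it appears within 1 crop pixel of where the reading spot should put it in the top view, and also fits the side view.
- **Other things on the desk:** I made no contact with any of them that I know of, but did not re-measure their positions at the end.

**What disagreed:**
- The first try at the spoke missed. The shut fingertips end roughly 20 mm above the reported TCP, so they passed just over the spoke without moving the wheel. I lowered the tool for the second try.
- The wrist and top cameras differed by about 1–1.5° on the wheel's final angle. Single marks read by hand in the top view scattered by about 2–3°. I relied on the spoke fit from the top view.

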